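# Weigh the lemons on the spring scale

### The arm

A 6-joint arm with a two-finger parallel gripper is mounted at the origin on a cart in front of the work surface, level with it; the furniture and walls round the work are solid. World frame = base frame: x ahead of the robot, y to its left, z up, the work surface at z = 0. Lengths are in mm, angles in degrees, forces in N, time in s.
With the tool pointing down it reaches from about 350 to 850 mm from the base axis. Payload 8.1 kg.
Tool frame: the origin (TCP) lies between the finger pads; the fingertips stand 25 mm ahead of it and the grasp point (between the pads) lies 6 mm ahead of it (r.tcp_to_tips is the distance from the TCP to the fingertips, in mm); z points along the fingers, y is the line along which they close (so a half turn about z gives the same grasp; the last joint's range is limited). The gripper opens to 85 mm and grips with 20 to 120 N. Pads are 22 mm wide; open, the fingers measure 114 mm over their backs; the gripper's body (76 mm by 85 mm) begins 54 mm behind the grasp point. The pads swing forward as they close: fully open they stand 13 mm farther back than shut.
Start: joints at [-76.112, 7.471, 85.268, -0, 87.261, -4.893], TCP at [193.197, -568.05, 256.292] pointing down, gripper open.
Joint ranges: [-169.43, 169.43], [-51.17, 129.36], [1.28, 143.12], [-76.62, 256.62], [0, 156.53], [-152.29, 152.29]. Speed limits (degrees/s): [136.94, 136.94, 159.86, 180, 180, 180].

### API

Orientations are given as [roll, pitch, yaw] about the fixed x, y, z axes, in that order (R = Rz(yaw) Ry(pitch) Rx(roll)).
In Python, from bench import r gives the robot as it stands.
- The arm moves only by the tool apply_moves, never from a script. Its arguments are lists of equal length, an entry for each row: "angular": the turn, a rotation vector about the world's x, y, z in units of 8 degrees (1.0 is 8 degrees), a list of three; "travel": the shift along the world's x, y, z in units of 40 mm (1.0 is 40 mm), a list of three; "jaw": the opening, from 0 (shut) to 1 (fully open). A call has 1 to 20 rows; each row shifts and turns the commanded pose from where the row before left it; what a row does not reach is not made up. A row lasts 1/8 s, in which the tool goes at most 62.5 mm and 10.7 degrees, less where a joint would pass 70% of its speed; a pose out of reach is approached as far as the arm can. A call is refused whole if a number of a shift passes 1 or a number of a turn 1, either way. A call with a gripper value outside its range is refused whole. The fingers move at their own pace and stop on an object; "force" is the grip in N (left out, the last holds). Time passes only in rows, so rows that do not move let the fingers close. It gives the time, the measured TCP pose, the force, the opening and the grip force at its end, in the units of the state.
- r.sense(): the state, without advancing time (a new reading comes with each control period).
- r.snapshot(name): name is "scene" or "top" or "wrist"; returns a dict with "color" (400x640x3 uint8, red, green, blue), "fx", "fy", "cx", "cy" (pixels), "R" (3x3) and "t" (3): a world point X has camera coordinates R X + t; the wrist camera has in their place "mount" (4x4, takes a point from camera to tool coordinates, whose origin is the TCP and whose axes are the flange's). Camera axes: x right, y down, z forward; pixel columns grow to the right and rows downward; lengths in mm; the calibration is good to about 2 mm. A picture is of the moment at which its call begins: read the wrist's pose just before it. There is no depth.
- r.hand_in(): hands the job in; it is judged then, once.
The state is a dict: "time": time; "joint_pos": joint angles; "qd": joint speeds; "joint_efforts": joint torques, N m; "tool_pos": TCP position; "tcp_rot": TCP orientation; "ft_force": force on the tool from outside, world axes, zero at the start; "wrist_torque": the same for the moment, N m; "finger_gap": finger opening in mm; "grip_force": force on a finger pad.
Only numpy, scipy, OpenCV 4.12 (cv2) and the standard library are available. Lean on these libraries where they do the work, as an engineer would, in place of code of your own. Each camera call takes 0.05 s, during which the arm holds its last target. There are 200 camera calls.

### The job

Weigh the lemons: pick up the small white pail with the yellow lemons by its wooden grip and hang it by its wire bail on the hook of the spring scale. Set it down gently so that the sprung hook is never driven down to its stop, let go, and wait until the hook and the pail have stopped moving. Leave the pail of tomatoes where it stands.

Things in the scene. Friction and masses are not known exactly. Their poses are not given: they have to be found in the camera images.
- lemons_grip (a point): Centre of the upright wooden grip, 16 (x) by 36 (y) by 30 (z) mm, on top of the loose white pail that holds the yellow LEMONS; 172 mm above the pail's underside; z up. Pail 80 mm across, 55 mm high, 0.24 to 0.38 kg. A rigid 5 mm wire bail arches from rim to rim in the pail's y-z plane; a thin stem on its crown carries the grip. Easiest gripped across x.
- lemons_eye (a point): Underside of the crown of the lemon pail's bail, which must rest on the hook: 42 mm straight below the centre of the grip, 130 mm above the pail's underside, same axes. The fruit rises to 53 mm below this point, so that much is free for the hook. The arch is 60 mm wide 15 mm below the crown.
- tomatoes_grip (a point): Centre of the grip of the other pail, of the same make and size but filled with red TOMATOES; it stays where it is.
- hook_seat (a point): Lowest point of the hook's upper side, where the bail rests; 210 mm above the worktop unloaded, moves with the hook. z up; -x along the hook to its free tip, 24 mm out and 16 mm higher. The 6 mm bar lies in the x-z plane. Enter along +x, bail square to x, crown above the tip, then lower. Mast 85 mm off along +x, 20 mm thick, top 25 mm above the unloaded seat; below, a base plate 10 mm high.
- hook (a joint): How far the scale's hook has dipped, in m: 0 unloaded, grows downward, stop at 0.060. Spring 100 N/m after a preload of 0.3 N; the lemon pail takes it down 0.020 to 0.035. Lightly damped: it bobs for about a second.

How it is judged (in metres and radians):
At the end, for the whole second after the job is handed in: The crown of the lemon pail's bail rests within 15 mm of the hook's seat, the hook has dipped 12 to 45 mm under the pail alone and moves slower than 20 mm/s, and the pail hangs within 15 degrees of upright (distance between lemons_eye and hook_seat below 0.015 m and value of joint hook between 0.012 and 0.045 m and velocity of joint hook between -0.02 and 0.02 m/s and angle between lemons_grip's own z axis and vertical below 0.26 rad); the robot touches nothing.
It fails at once if the hook is driven down to its stop (dips more than 57 mm) (value of joint hook above 0.057 m).
It fails at once if the pail of tomatoes is moved or tipped (its grip shifts by more than 30 mm) (distance of tomatoes_grip from where it was at the start of the episode above 0.03 m).
It also fails if it takes over 53 s, if anything falls off the work surface, if the arm or the gripper's body presses on something with over 40 N, if the wrist force passes 120 N, or if a joint passes its speed limit or range.

## Working session

There is one attempt and no reset: what is moved stays moved. The work goes in short steps, Python scripts to look and compute and a tool call to move; the robot and the scene stay as the last step left them, time stands still between calls to the robot, and variables do not carry over. Pictures are saved under pics/ and viewed, at most 10 in all, crops included, and the job is handed in when it is done.

Besides the shell and the picture viewer there is one more tool, called after "Call:" by a JSON object that holds its "method" and its "body". apply_moves: Moves the arm, as the interface text tells. Its arguments: {"type":"object","properties":{"angular":{"type":"array"},"travel":{"type":"array"},"jaw":{"type":"array"},"force":{"type":"number"}},"required":["angular","travel","jaw"]}

```bash
mkdir -p pics; ls; python3 - <<'E'
from bench import r
import cv2
print(r.sense())
for n in("scene","top"):
    s=r.snapshot(n); cv2.imwrite(f"pics/{n}0.png",s["color"][:,:,::-1])
    print(n,s["fx"],s["fy"],s["cx"],s["cy"],s["R"],s["t"])
E
```

```text
pics
{'time': 0.0, 'joint_pos': array([-7.61116708e+01,  7.51437559e+00,  8.53317490e+01, -1.28322414e-03,
        8.72602313e+01, -4.89320981e+00]), 'qd': array([ 0.05124615,  0.00365609,  0.02129406,  0.02279111, -0.01595702,
       -0.00734335]), 'joint_efforts': array([ 2.22106049e-03, -5.69389665e+01, -5.00559390e+01,  2.57920246e-04,
        1.44811827e-02, -3.36659093e-05]), 'tool_pos': array([ 193.06518575, -567.54750568,  255.22834604]), 'tcp_rot': array([-1.79893922e+02, -7.79505498e-03,  1.87815943e+01]), 'ft_force': array([-0.53554888, -0.59241752, -0.03541584]), 'wrist_torque': array([-0.03937637,  0.02700356,  0.03309098]), 'grip_force': 0.0, 'finger_gap': 85.54928951318605}
scene 457.3512492621067 457.3512492621067 322.33185605827714 198.63481324584833 [[-0.80905371 -0.58727436 -0.02325765]
 [-0.21847306  0.33724248 -0.91571668]
 [ 0.5456204  -0.7357828  -0.40115091]] [488.027123   205.33148506 975.85176373]
top 388.7053321817686 388.7053321817686 324.78778628301427 194.93277773127267 [[ 1.53628464e-01 -9.88128526e-01 -5.58191374e-04]
 [-9.68323912e-01 -1.50436779e-01 -1.99292690e-01]
 [ 1.96842819e-01  3.11575399e-02 -9.79939851e-01]] [ 96.43536563 525.8465095  888.19921687]
```

View pics/scene0.png

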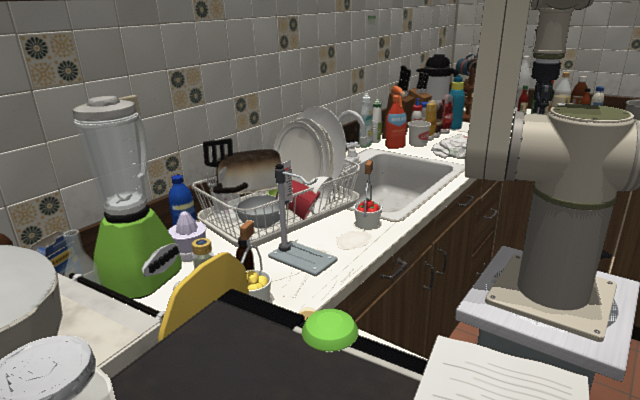

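View pics/top0.png

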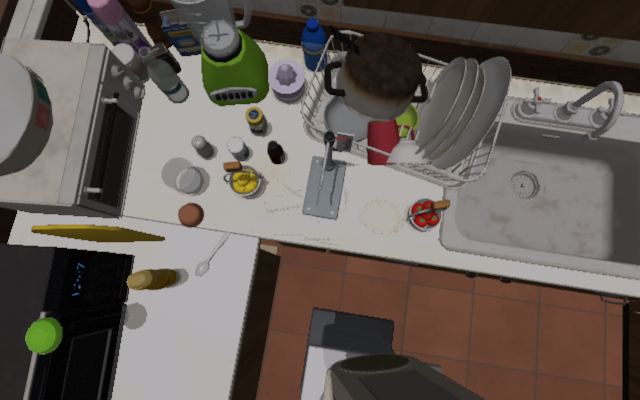

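The scene view shows the lemon pail at about (258,285) with its grip at about (246,230), and the scale mast at about (285,180..250). In the top view the lemon pail is at (245,180), its grip at (232,166), the scale at (325,180) and the tomatoes at (425,212).

```bash
python3 - <<'E'
import cv2
a=cv2.imread("pics/scene0.png")[150:310,220:345]; b=cv2.imread("pics/top0.png")[120:225,215:365]
cv2.imwrite("pics/c1.png",cv2.resize(a,None,fx=3.75,fy=3.75,interpolation=cv2.INTER_CUBIC))
cv2.imwrite("pics/c2.png",cv2.resize(b,None,fx=5,fy=5,interpolation=cv2.INTER_CUBIC))
E
```

```text
(no output)
```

View pics/c1.png

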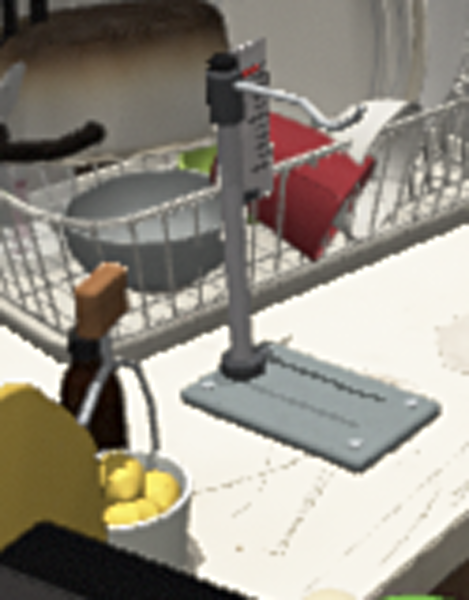

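View pics/c2.png

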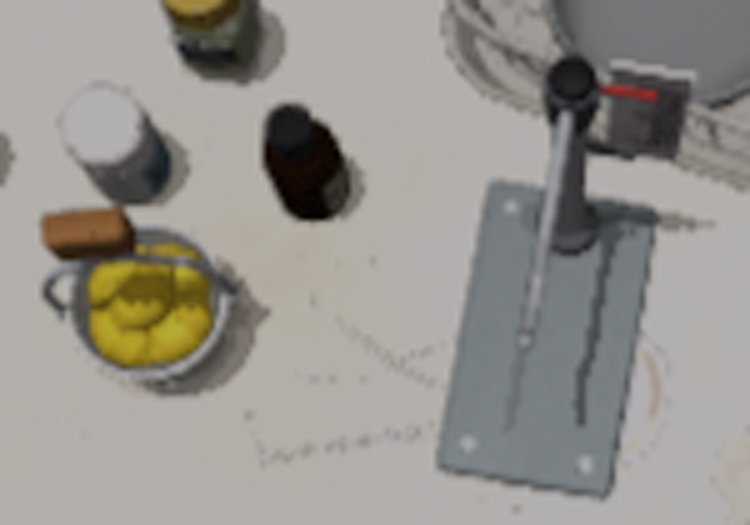

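```bash
cat > h.py <<'E'
import numpy as np, cv2
def cam(s): return np.array([[s["fx"],0,s["cx"]],[0,s["fy"],s["cy"]],[0,0,1.]]), np.array(s["R"]), np.array(s["t"])
def tri(views):
    A=[];b=[]
    for s,p in views:
        K,R,t=cam(s); d=R.T@np.linalg.solve(K,[*p,1]); d/=np.linalg.norm(d); c=-R.T@t
        P=np.eye(3)-np.outer(d,d); A.append(P); b.append(P@c)
    X=np.linalg.solve(sum(A),sum(b)); return X, [np.linalg.norm(P@X-q) for P,q in zip(A,b)]
def plane(s,p,z):
    K,R,t=cam(s); d=R.T@np.linalg.solve(K,[*p,1]); c=-R.T@t
    return c+d*(z-c[2])/d[2]
def proj(s,X):
    K,R,t=cam(s); q=K@(R@np.array(X)+t); return q[:2]/q[2]
def mask(s,box,lo,hi):
    x0,y0,x1,y1=box; h=cv2.cvtColor(s["color"],cv2.COLOR_RGB2HSV)
    m=np.zeros(h.shape[:2],np.uint8); m[y0:y1,x0:x1]=cv2.inRange(h,lo,hi)[y0:y1,x0:x1]; return m
def big(m):
    c=max(cv2.findContours(m,cv2.RETR_EXTERNAL,cv2.CHAIN_APPROX_NONE)[0],key=cv2.contourArea)
    return c,cv2.minAreaRect(c)
E
python3 - <<'E'
from h import *; from bench import r
S=r.snapshot("scene");T=r.snapshot("top")
c,a=big(mask(S,(235,215,258,245),(3,90,60),(16,255,255))); d,b=big(mask(T,(220,158,245,176),(3,90,60),(16,255,255)))
print(a,b,cv2.contourArea(c),cv2.contourArea(d))
G,e=tri([(S,a[0]),(T,b[0])]); print("grip",G,e)
up=lambda x,y:(x/5+215,y/5+120)
# fruit/rim
c,_=big(mask(T,(225,165,262,196),(20,120,80),(35,255,255))); (cc,rr)=cv2.minEnclosingCircle(c); print("fruit",cc,plane(T,cc,60))
print("rim", plane(T,up(150,305),55), "lugs",plane(T,up(60,285),55),plane(T,up(235,300),55))
print("grip top corners",[plane(T,up(*p),G[2]+15)[:2].round(1) for p in((42,212),(122,207),(132,245),(48,258))])
pl=[plane(T,up(*p),10)[:2] for p in((490,182),(655,208),(608,495),(440,465))]; print("plate",np.round(pl,1))
for u,v in((0,3),(1,2)): print(np.degrees(np.arctan2(*(pl[u]-pl[v])[::-1])))
tip,e=tri([(S,(360/3.75+220,112/3.75+150)),(T,up(525,340))]);print("tip",tip,e)
root=plane(T,up(566,115),228);print("root",root)
mt=tri([(S,(221/3.75+220,60/3.75+150)),(T,up(573,75))]);print("mast top",mt)
mb=plane(T,up(572,235),12);print("mast base",mb)
E
```

```text
((246.5, 229.5), (19.0, 13.0), 90.0) ((231.86582946777344, 165.2926788330078), (6.736324310302734, 16.233436584472656), 83.6598129272461) 179.0 87.5
grip [512.41585985 377.15507575 174.45710322] [np.float64(1.6011447347694263), np.float64(1.601144734769424)]
fruit (244.30435180664062, 181.0) [507.48379182 373.62752348  60.        ]
rim [508.77047405 373.1938358   55.        ] lugs [511.87786343 418.52923442  55.        ] [517.58335127 332.76792539  55.        ]
grip top corners [array([513.6, 392.7]), array([520.9, 359.9]), array([505.3, 352.6]), array([494.4, 386.1])]
plate [[609.2 223.2]
 [608.5 136.8]
 [457.2 138.8]
 [459.3 224.3]]
-0.45444276825877145
-0.7302596042374706
tip [482.8403707  181.93415384 221.70456879] [np.float64(0.5551413568150636), np.float64(0.5551413568150955)]
root [576.29103014 180.1001392  228.        ]
mast top (array([591.83153548, 179.71309543, 232.81451354]), [np.float64(0.08226623256706135), np.float64(0.08226623256693494)])
mast base [587.12486697 176.89153754  12.        ]
```

Call:
{"method": "apply_moves", "body": {"angular": [[0, 0, 0.5], [0, 0, 0.5], [0, 0, 0.5], [0, 0, 0.5], [0, 0, 0.5], [0, 0, 0.5], [0, 0, 0.5], [0, 0, 0.5], [0, 0, 0.5], [0, 0, 0.5], [0, 0, 0.5], [0, 0, 0.5], [0, 0, 0.5], [0, 0, 0.5], [0, 0, 0.5], [0, 0, 0.5], [0, 0, 0.5], [0, 0, 0.5], [0, 0, 0], [0, 0, 0]], "travel": [[1, 0.5, 0.8], [1, 1, 0.5], [1, 1, 0.5], [1, 1, 0.5], [1, 1, 0], [1, 1, 0], [1, 1, 0], [0, 1, 0], [0, 1, 0], [0, 1, 0], [0, 1, 0], [0, 1, 0], [0, 1, 0], [0, 1, 0], [0, 1, 0], [0, 1, 0], [0, 1, 0], [0, 1, 0], [0, 1, 0], [0, 1, 0]], "jaw": [0.6, 0.6, 0.6, 0.6, 0.6, 0.6, 0.6, 0.6, 0.6, 0.6, 0.6, 0.6, 0.6, 0.6, 0.6, 0.6, 0.6, 0.6, 0.6, 0.6], "force": 40}}

```text
time: 2.7
tool_pos: [472.9, 213.3, 348.2]
tcp_rot: [-180.0, 0.0, 90.8]
ft_force: [0.8, -0.4, 0.8]
finger_gap: 50.7
grip_force: 0.0
```

```bash
cat >> h.py <<'E'
from scipy.spatial.transform import Rotation as Ro
def wrist(r,name=None):
    q=r.sense(); s=r.snapshot("wrist"); M=np.array(s["mount"])
    Rt=Ro.from_euler("xyz",q["tcp_rot"],degrees=True).as_matrix()
    Rc=Rt@M[:3,:3]; tc=Rt@M[:3,3]+q["tool_pos"]; s["R"]=Rc.T; s["t"]=-Rc.T@tc
    if name: cv2.imwrite(name,s["color"][:,:,::-1]); np.save(name+".npy",s,allow_pickle=True)
    return s
E
python3 - <<'E'
from h import *; from bench import r
S=wrist(r,"pics/w1.png"); print(S["mount"],S["fx"]); q=r.sense();print(q["tool_pos"],q["tcp_rot"],q["time"],q["finger_gap"])
for X in([512,377,174],[507,181,210],[483,182,222],[590,179,235]): print(proj(S,X))
E
```

```text
[[ 4.52060716e-04 -9.65722710e-01 -2.59575507e-01  6.56181938e+01]
 [ 9.99999589e-01  6.40616235e-04 -6.41805995e-04 -2.75621616e-01]
 [ 7.86094909e-04 -2.59575110e-01  9.65722602e-01 -1.18172021e+02]
 [ 0.00000000e+00  0.00000000e+00  0.00000000e+00  1.00000000e+00]] 287.5768103209887
[472.32689683 217.16700216 347.84229954] [-1.79955107e+02 -1.50502642e-01  9.09098512e+01] 2.75 51.233296571752085
[363.05919482   1.6623152 ]
[352.08469617 221.98844618]
[327.29789484 225.35702274]
[450.98090434 235.82065485]
```

View pics/w1.png

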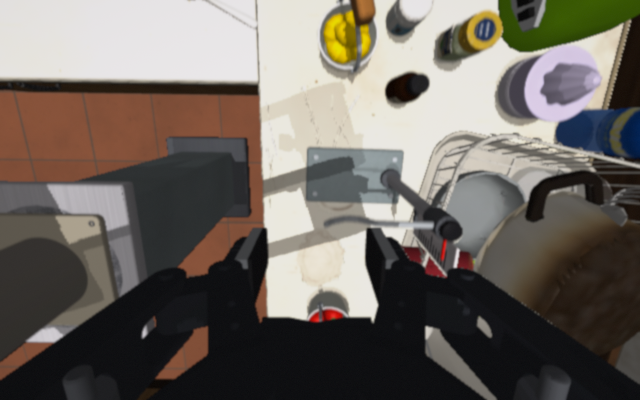

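Call:
{"method": "apply_moves", "body": {"angular": [[0, 0, 0.5], [0, 0, 0.5], [0, 0, 0.5], [0, 0, 0]], "travel": [[0.5, 1, 0], [0.5, 1, 0], [0, 0.5, 0], [0, 0, 0]], "jaw": [0.6, 0.6, 0.6, 0.6]}}

```text
time: 3.25
tool_pos: [512.9, 312.9, 347.4]
tcp_rot: [-179.9, 0.0, 102.9]
ft_force: [-0.0, -1.1, 0.4]
finger_gap: 51.2
grip_force: 0.0
```

```bash
python3 - <<'E'
from h import *; from bench import r
S=wrist(r,"pics/w2.png"); q=r.sense();print(q["tool_pos"],q["tcp_rot"],q["time"])
for X in([512,377,174],[507,181,210],[483,182,222],[590,179,235]): print(proj(S,X))
E
```

```text
[513.01258248 312.01929851 347.72142796] [-1.79940988e+02  3.03684345e-02  1.02777868e+02] 3.3
[330.64653591 117.9595077 ]
[282.71615623 308.24824569]
[257.65311112 310.58715534]
[363.60159224 343.43464335]
```

View pics/w2.png

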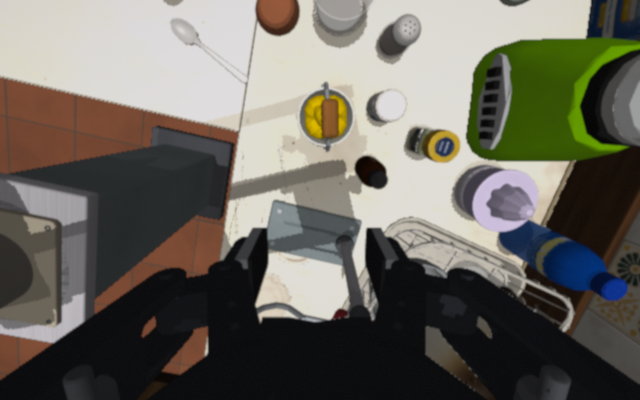

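w1 shows the hook tip at about (327,222), the mast top at (448,230) and the lemon pail at (348,40). w2 shows the grip at about (330,118) inside the rim, with bail lugs at (326,88) and (327,150), so the jaw is already square to the bail.

```bash
python3 - <<'E'
from h import *; from bench import r
W1=np.load("pics/w1.png.npy",allow_pickle=True).item();W=np.load("pics/w2.png.npy",allow_pickle=True).item();S=r.snapshot("scene");T=r.snapshot("top")
c,b=big(mask(W,(310,90,350,145),(3,110,50),(15,255,255)));print(b)
g,e=tri([(W,b[0]),(S,(246.5,229.5)),(T,(232.2,165.8))]);print("grip",g,e)
top=[plane(W,p,190)[:2] for p in cv2.boxPoints(b)];print(np.round(top,1))
l=[plane(W,p,60)[:2] for p in((326,88),(327,150))];print("lugs",l,np.degrees(np.arctan2(*(l[0]-l[1])[::-1]))-90, sum(l)/2)
tip=tri([(W1,(327,222)),(S,(316,179.9)),(T,(320,188))]);print("tip",tip)
m=tri([(W1,(450,229)),(S,(278.9,166)),(T,(329.6,135))]);print("mast",m)
print("bottle",tri([(W,(380,181)),(T,(272.6,144.4))]), tri([(W,(384,105)),(T,(236,144))]))
# enlarged crops of hook
k=[cv2.resize(W1["color"][200:250,310:470,::-1],None,fx=5,fy=5,interpolation=cv2.INTER_CUBIC),cv2.resize(S["color"][160:200,265:345,::-1],None,fx=8,fy=8,interpolation=cv2.INTER_CUBIC)]
o=np.zeros((570,800,3),np.uint8);o[:250]=k[0];o[250:570,:640]=k[1];cv2.imwrite("pics/hook.png",o)
E
```

```text
((329.0, 118.0), (14.0, 38.0), -0.0)
grip [511.30613469 376.77221922 174.53419535] [np.float64(0.9102838541250879), np.float64(0.6213393374601702), np.float64(1.4505405822651007)]
[[507.4 358.3]
 [499.6 391.5]
 [512.  394.4]
 [520.3 361.2]]
lugs [array([502.26819346, 413.15259021]), array([522.71833372, 333.50056292])] 14.399308721080544 [512.49326359 373.32657656]
tip (array([482.6734205 , 183.07505892, 221.29279466]), [np.float64(1.7716761635271772), np.float64(1.2305866515860164), np.float64(1.0990564402416814)])
mast (array([591.08041222, 181.40263872, 232.2491003 ]), [np.float64(2.7343796386978836), np.float64(1.2220350441998185), np.float64(1.9125720843580638)])
bottle (array([596.1580998 , 314.52783254, 102.25212592]), [np.float64(0.1549873151011218), np.float64(0.15498731510101843)]) (array([582.07300903, 405.03096175,  90.98187189]), [np.float64(5.335500455772177), np.float64(5.335500455772155)])
```

View pics/hook.png

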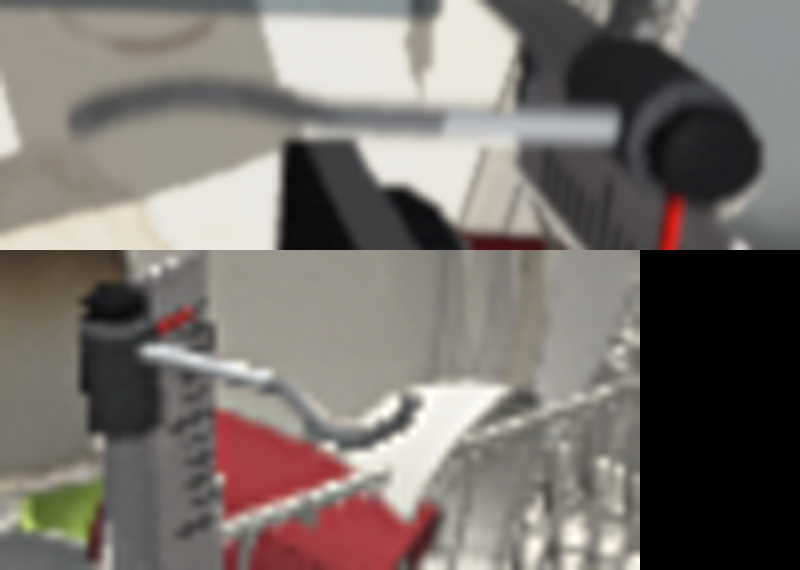

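```bash
python3 - <<'E'
from h import *; from bench import r
W1=np.load("pics/w1.png.npy",allow_pickle=True).item();S=r.snapshot("scene");T=r.snapshot("top")
print(tri([(W1,(326,224.5)),(S,(316.2,179)),(T,(320,188))]))
print(tri([(W1,(349,218.5)),(S,(308.7,182.5))]))
for X in([507,181.5,210],[507,181.5,204],[483,181.5,224]): print(proj(W1,X),proj(S,X),proj(T,X))
E
```

```text
(array([482.02274443, 182.49557291, 223.76437226]), [np.float64(0.9820477674715533), np.float64(0.7640508892564152), np.float64(0.9100158467695046)])
(array([502.86044571, 184.15841894, 211.4948781 ]), [np.float64(1.2112933467318656), np.float64(1.2112933467318803)])
[352.10918871 221.49397143] [307.46355427 182.49004263] [322.25310061 178.03530879]
[351.36854013 219.27410653] [307.55959892 184.95044101] [322.2735163  178.74604986]
[327.36507805 226.69974527] [315.78396428 178.78202286] [320.32571485 187.96125719]
```

Call:
{"method": "apply_moves", "body": {"angular": [[0, 0, 0.1], [0, 0, 0], [0, 0, 0], [0, 0, 0], [0, 0, 0], [0, 0, 0], [0, 0, 0], [0, 0, 0]], "travel": [[-0.04, 1, 0], [0, 0.62, 0], [0, 0, -1], [0, 0, -1], [0, 0, -1], [0, 0, -0.6], [0, 0, 0], [0, 0, 0]], "jaw": [0.6, 0.6, 0.6, 0.6, 0.6, 0.6, 0.6, 0.6]}}

```text
time: 4.5
tool_pos: [512.3, 376.7, 206.1]
tcp_rot: [179.9, -0.0, 103.5]
ft_force: [0.7, 0.1, 1.3]
finger_gap: 51.0
grip_force: 0.0
```

```bash
python3 - <<'E'
from h import *; from bench import r
q=r.sense();print(q["tool_pos"],q["tcp_rot"],q["time"])
S=wrist(r,"pics/w3.png")
c,b=big(mask(S,(250,150,400,399),(3,110,50),(15,255,255)));print(b,cv2.contourArea(c))
print([proj(S,[511.3,376.8,z]) for z in(174,189)])
S=r.snapshot("scene");K,R,t=cam(S);c0=-R.T@t
for p in((298.7,176.2),(293,173.8),(304,181)):
    d=R.T@np.linalg.solve(K,[*p,1]);print("bar",c0+d*(182.5-c0[1])/d[1])
cv2.imwrite("pics/s3.png",cv2.resize(S["color"][140:310,190:340,::-1],None,fx=3.5,fy=3.5))
E
```

```text
[512.34130974 376.69234419 206.08177064] [ 1.79883921e+02 -3.44414310e-02  1.03538822e+02] 4.5
((314.28765869140625, 240.90467834472656), (62.11277389526367, 28.72507667541504), 87.61405944824219) 1607.0
[array([314.96594127, 234.85859141]), array([314.88044142, 246.62922724])]
bar [530.99148514 182.5        220.61813738]
bar [547.62397357 182.5        223.10473965]
bar [516.06934762 182.5        212.02890686]
```

View pics/w3.png

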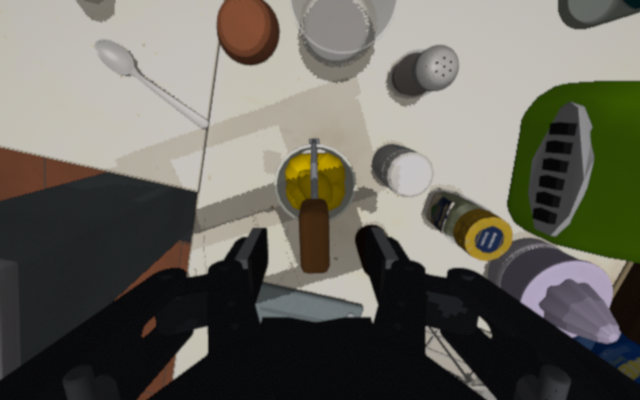

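w3 shows the grip at (314,240) centred between the fingers at (255,..)/(370,..), with the bail running straight along the image vertical, so the alignment is good.

Call:
{"method": "apply_moves", "body": {"angular": [[0, 0, 0], [0, 0, 0], [0, 0, 0], [0, 0, 0], [0, 0, 0], [0, 0, 0], [0, 0, 0], [0, 0, 0]], "travel": [[-0.02, 0, -0.25], [0, 0, -0.25], [0, 0, 0], [0, 0, 0], [0, 0, 0], [0, 0, 0], [0, 0, 0], [0, 0, 0]], "jaw": [0.6, 0.6, 0.6, 0, 0, 0, 0, 0], "force": 50}}

```text
time: 5.6
tool_pos: [511.1, 376.9, 184.8]
tcp_rot: [179.9, -0.0, 103.6]
ft_force: [-0.1, 0.3, 2.0]
finger_gap: 15.1
grip_force: 49.2
```

Call:
{"method": "apply_moves", "body": {"angular": [[0, 0, 0], [0, 0, 0], [0, 0, 0], [0, 0, 0], [0, 0, 0]], "travel": [[0, 0, 0], [0, 0, 0.2], [0, 0, 0.3], [0, 0, 0.5], [0, 0, 0]], "jaw": [0, 0, 0, 0, 0]}}

```text
time: 6.22
tool_pos: [512.1, 377.6, 227.8]
tcp_rot: [179.7, -0.1, 103.6]
ft_force: [0.3, -0.3, -2.1]
finger_gap: 14.9
grip_force: 48.7
```

Call:
{"method": "apply_moves", "body": {"angular": [[0, 0, 0], [0, 0, 0], [0, 0, 0], [0, 0, -0.2], [0, 0, -0.2], [0, 0, -0.2], [0, 0, -0.2], [0, 0, -0.2], [0, 0, -0.2], [0, 0, -0.2], [0, 0, -0.2], [0, 0, -0.1], [0, 0, 0], [0, 0, 0], [0, 0, 0]], "travel": [[0, 0, 0.5], [0, 0, 0.7], [0, 0, 0.6], [-0.3, -0.3, 0], [-0.4, -0.5, 0], [-0.4, -0.6, 0], [-0.4, -0.6, 0], [-0.3, -0.6, 0], [0, -0.6, 0], [0, -0.6, 0], [0, -0.5, 0], [0, -0.4, 0], [0, -0.2, 0], [0, 0, 0], [0, 0, 0]], "jaw": [0, 0, 0, 0, 0, 0, 0, 0, 0, 0, 0, 0, 0, 0, 0]}}

```text
time: 8.1
tool_pos: [438.8, 181.2, 296.3]
tcp_rot: [-180.0, -0.0, 90.0]
ft_force: [-0.5, 0.0, -2.5]
finger_gap: 15.4
grip_force: 48.9
```

```bash
python3 - <<'E'
from h import *; from bench import r
q=r.sense();print(q["tool_pos"],q["tcp_rot"],q["time"],q["ft_force"],q["grip_force"])
S=r.snapshot("scene");p=q["tool_pos"]
for X in ([0,0,-12.8],[0,0,-54.8],[0,0,-130]): print(proj(S,p+X))
cv2.imwrite("pics/s4.png",cv2.resize(S["color"][130:250,240:400,::-1],None,fx=5,fy=5,interpolation=cv2.INTER_CUBIC))
E
```

```text
[438.777585   181.16734551 296.31872572] [-1.79994635e+02 -1.61793093e-02  9.00084697e+01] 8.1 [-0.48970125  0.00577173 -2.46843818] 48.93691956996918
[331.79965632 156.56866568]
[332.09124281 175.1444759 ]
[332.58914444 206.86379955]
```

View pics/s4.png

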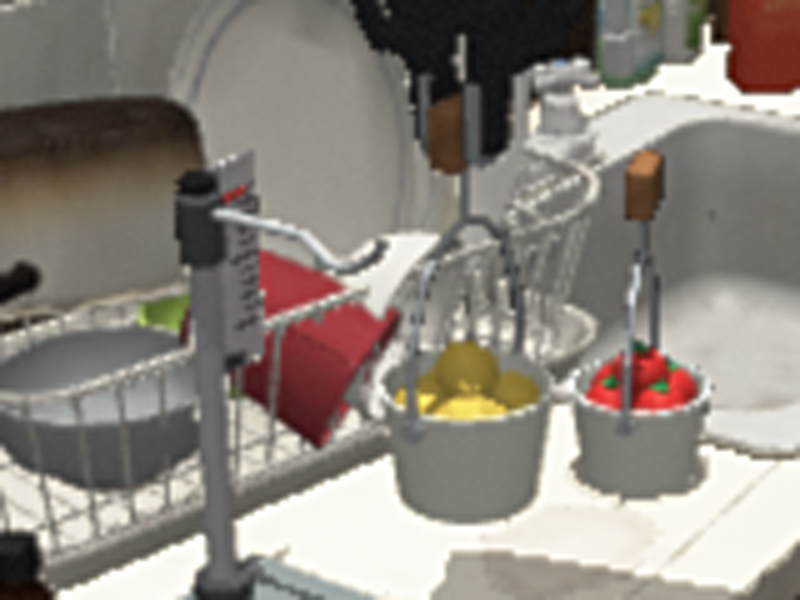

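Call:
{"method": "apply_moves", "body": {"angular": [[0, 0, 0], [0, 0, 0], [0, 0, 0], [0, 0, 0], [0, 0, 0], [0, 0, 0], [0, 0, 0], [0, 0, 0]], "travel": [[0.2, 0.03, 0], [0.3, 0, 0], [0.3, 0, 0], [0.3, 0, 0], [0.3, 0, 0], [0.2, 0, 0], [0.08, 0, 0], [0, 0, 0]], "jaw": [0, 0, 0, 0, 0, 0, 0, 0]}}

```text
time: 9.15
tool_pos: [506.0, 181.9, 296.2]
tcp_rot: [-180.0, 0.0, 90.0]
ft_force: [-0.4, 1.3, -3.6]
finger_gap: 15.3
grip_force: 49.0
```

```bash
python3 - <<'E'
from h import *; from bench import r
q=r.sense();print(q["tool_pos"],q["tcp_rot"],q["time"],q["ft_force"],q["grip_force"])
S=r.snapshot("scene");p=q["tool_pos"]
for X in (p+[0,0,-54.8],[483,182.5,224]): print(proj(S,X))
cv2.imwrite("pics/s5.png",cv2.resize(S["color"][140:240,260:360,::-1],None,fx=5,fy=5,interpolation=cv2.INTER_CUBIC))
E
```

```text
[505.99988254 181.93481156 296.18808687] [-1.79978245e+02  1.47204951e-03  8.99787762e+01] 9.15 [-0.386926    1.31016083 -3.57121803] 48.9576780796051
[307.18871538 169.5687401 ]
[315.51466217 178.91955664]
```

View pics/s5.png

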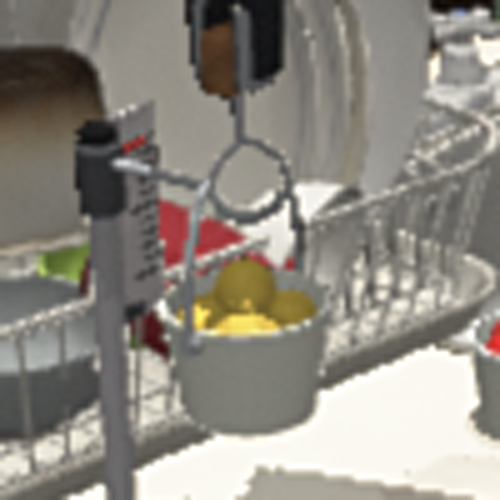

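The picture shows the crown at (240,150) in the crop above the hook, which passes through the arch to its tip near (285,195). The bail is aligned, so I lower it gently.

Call:
{"method": "apply_moves", "body": {"angular": [[0, 0, 0], [0, 0, 0], [0, 0, 0], [0, 0, 0], [0, 0, 0], [0, 0, 0], [0, 0, 0], [0, 0, 0], [0, 0, 0], [0, 0, 0], [0, 0, 0], [0, 0, 0]], "travel": [[0, 0, -0.1], [0, 0, -0.2], [0, 0, -0.2], [0, 0, -0.1], [0, 0, -0.1], [0, 0, -0.1], [0, 0, -0.1], [0, 0, -0.1], [0, 0, -0.1], [0, 0, -0.1], [0, 0, 0], [0, 0, 0]], "jaw": [0, 0, 0, 0, 0, 0, 0, 0, 0, 0, 0, 0]}}

```text
time: 10.7
tool_pos: [506.1, 182.0, 248.5]
tcp_rot: [180.0, -0.0, 90.0]
ft_force: [0.5, -0.3, -0.4]
finger_gap: 15.3
grip_force: 49.2
```

```bash
python3 - <<'E'
from h import *; from bench import r
f=[]
for i in range(4): r.snapshot("top"); f.append(r.sense()["ft_force"])
print(np.mean(f,0),r.sense()["tool_pos"])
E
```

```text
[-0.66706141 -0.20922243 -0.68895932] [506.05435215 181.98369336 248.47788013]
```

Call:
{"method": "apply_moves", "body": {"angular": [[0, 0, 0], [0, 0, 0], [0, 0, 0], [0, 0, 0], [0, 0, 0], [0, 0, 0]], "travel": [[0, 0, -0.1], [0, 0, -0.1], [0, 0, 0], [0, 0, 0], [0, 0, 0], [0, 0, 0]], "jaw": [0, 0, 0, 0, 0, 0]}}

```text
time: 11.65
tool_pos: [506.0, 182.0, 240.4]
tcp_rot: [180.0, -0.0, 90.0]
ft_force: [-0.3, 1.0, -0.3]
finger_gap: 15.1
grip_force: 49.3
```

```bash
python3 - <<'E'
from h import *; from bench import r
f=[]
for i in range(6): S=r.snapshot("scene"); f.append(r.sense()["ft_force"])
print(np.mean(f,0),r.sense()["tool_pos"])
np.save("pics/before.npy",S,allow_pickle=True)
E
```

```text
[0.66396204 0.38493709 0.2552759 ] [506.03161676 181.96812696 240.34149891]
```

Call:
{"method": "apply_moves", "body": {"angular": [[0, 0, 0], [0, 0, 0], [0, 0, 0], [0, 0, 0], [0, 0, 0], [0, 0, 0]], "travel": [[0, 0, 0], [0, 0, 0], [0, 0, 0], [0, 0, 0], [0, 0, 0], [0, 0, 0]], "jaw": [0.22, 0.26, 0.3, 0.38, 0.42, 0.42]}}

```text
time: 12.7
tool_pos: [506.0, 181.9, 240.3]
tcp_rot: [180.0, 0.0, 90.0]
ft_force: [-0.7, 0.3, 0.3]
finger_gap: 35.8
grip_force: 0.0
```

```bash
python3 - <<'E'
from h import *; from bench import r
B=np.load("pics/before.npy",allow_pickle=True).item()
for i in range(10):
    S=r.snapshot("scene") 
    if i%5==0 or i==9:
        o=[]
        for s in(B,S):
            m=mask(s,(280,175,345,240),(20,120,80),(35,255,255)); o.append(np.argwhere(m).mean(0)[::-1].round(2))
            g=mask(s,(290,150,330,200),(3,110,50),(15,255,255)); o.append(np.argwhere(g).mean(0)[::-1].round(2))
        print(o)
q=r.sense();print(q["time"],q["ft_force"],q["finger_gap"],q["grip_force"])
W=wrist(r); c,b=big(mask(W,(250,150,400,399),(3,110,50),(15,255,255)));print(b,cv2.contourArea(c))
E
```

```text
[array([310.06, 222.2 ]), array([304.38, 175.69]), array([309.74, 220.98]), array([305.72, 173.57])]
[array([310.06, 222.2 ]), array([304.38, 175.69]), array([309.76, 220.82]), array([305.71, 173.52])]
[array([310.06, 222.2 ]), array([304.38, 175.69]), array([309.78, 220.84]), array([305.75, 173.46])]
13.2 [-1.13939155 -0.58284678  0.31460188] 35.89561016930658 0.0
((316.5, 258.0), (88.0, 33.0), 90.0) 2669.0
```

Call:
{"method": "apply_moves", "body": {"angular": [[0, 0, 0], [0, 0, 0], [0, 0, 0], [0, 0, 0], [0, 0, 0], [0, 0, 0], [0, 0, 0], [0, 0, 0], [0, 0, 0], [0, 0, 0], [0, 0, 0], [0, 0, 0], [0, 0, 0], [0, 0, 0], [0, 0, 0], [0, 0, 0]], "travel": [[0, 0, 0.1], [0, 0, 0.2], [0, 0, 0.3], [0, 0, 0.4], [0, 0, 0.5], [0, 0, 0.5], [0, 0, 0.5], [0, 0, 0], [0, 0, 0], [0, 0, 0], [0, 0, 0], [0, 0, 0], [0, 0, 0], [0, 0, 0], [0, 0, 0], [0, 0, 0]], "jaw": [0.42, 0.42, 0.42, 0.42, 0.42, 0.42, 0.42, 0.42, 0.42, 0.42, 0.42, 0.42, 0.42, 0.42, 0.42, 0.42]}}

```text
time: 15.25
tool_pos: [506.0, 182.0, 340.3]
tcp_rot: [180.0, -0.0, 90.0]
ft_force: [0.5, 0.2, 0.6]
finger_gap: 36.0
grip_force: 0.0
```

```bash
python3 - <<'E'
from h import *; from bench import r
for i in range(3):
    S=r.snapshot("scene");W=wrist(r)
    f=np.argwhere(mask(S,(280,175,345,245),(20,120,80),(35,255,255))).mean(0)[::-1]
    c,g=big(mask(S,(290,150,330,200),(3,110,50),(15,255,255)))
    c,b=big(mask(W,(250,100,400,399),(3,110,50),(15,255,255)))
    print(f.round(2),g,b,tri([(S,g[0]),(W,b[0])]))
print(r.sense()["tool_pos"],r.sense()["time"])
E
```

```text
[309.61 220.83] ((307.5, 173.5), (15.0, 11.0), 90.0) ((316.0, 198.5), (47.0, 18.0), 90.0) (array([505.6029942 , 181.41844716, 232.01767421]), [np.float64(0.2830241795648978), np.float64(0.28302417956500836)])
[309.6  220.86] ((307.5, 173.5), (15.0, 11.0), 90.0) ((316.0, 198.5), (47.0, 18.0), 90.0) (array([505.61807376, 181.40363126, 232.00925505]), [np.float64(0.2803689692748264), np.float64(0.2803689692749408)])
[309.69 220.84] ((307.5, 173.5), (15.0, 11.0), 90.0) ((316.5, 198.5), (47.0, 19.0), 90.0) (array([505.89457694, 181.2607234 , 231.87404655]), [np.float64(0.14976984566719356), np.float64(0.14976984566720025)])
[506.01276905 181.9613826  340.30384134] 15.55
```

```bash
python3 -c "
from bench import r
print(r.hand_in())"
```

```text
the job is handed in; nothing more can be done
None
```

I hung the lemon pail on the scale hook and handed the job in at about 15.6 s: by camera the hook has dipped about 21 mm, the pail is still, and the gripper is clear above it. The tomatoes were left alone; the hand-in returned no verdict.

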